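Step the filter turret to the triangle and press the lamp button

TASK

On the grey specimen lamp, push the turret's upright tab around with a fingertip until it points at the triangular brass label; push it gently, without gripping the turret or lifting it. Then press the lamp's round push button fully down and let it come back up, never pressing it before the tab is at the triangle. Leave the specimens and tools that stand around where they are.

Things in the scene. Friction and masses are not known exactly. Their poses are not given: they have to be found in the camera images.
- lamp_unit: Grey box-shaped specimen lamp, fixed to the bench, 280 x 280 x 50 mm high; origin at the centre of its underside on the bench, z up. Its flat deck is 50 mm above the bench. Its x axis points from the turret's axis to the push button.
- turret: Aluminium filter wheel, 156 mm across, face 62 mm above the bench (hub 10 mm higher), 4 glass windows, one upright tab at the rim. Turns about its vertical axis; origin on it at deck height, own -x towards the tab. Stays where left; about 1.5 N at the tab turns it. Stops 2.5 rad either side of the direction opposite the button; the tab starts within 0.45 rad of that. Not fastened: it can lift off.
- tab (a point): Top of the tab, at its middle: an upright black block with vertical faces, 12 mm thick in the direction of turning, 18 mm radially (72 to 90 mm from the turret's axis), top 92 mm above the bench, 30 mm above the wheel's face. A low foot, 12 mm wide, 4.5 mm high, runs inwards from it to 58 mm from the axis.
- aim (a point): The place that the tab points at: a point on the line from the turret's axis through the middle of the tab, 108 mm from the axis, 60 mm above the bench (just beyond the tab, over the ring on which the labels lie). It turns with the turret.
- label_triangle: Triangular brass plate, sides 33 mm, 4 mm thick, fixed flat on the deck; origin at its middle, on its underside (50 mm above the bench). The four labels lie 108 mm from the turret's axis, 1.1 and 2.0 rad either side of the direction opposite the button; which shape is at which of the four places differs each time.
- label_square: Square brass label plate, 29 mm, 4 mm thick, on the same ring; origin at the centre of its underside.
- label_disc: Round brass label plate, 32 mm across, 4 mm thick, on the same ring; origin at the centre of its underside.
- label_cross: Cross-shaped (plus) brass label plate, 34 mm across its arms, arms 10 mm wide, 4 mm thick, on the same ring; origin at the centre of its underside.
- lamp_button_top (a point): Centre of the top face of the lamp's round push button, 30 mm across, 72 mm above the bench when up, in a round black housing (46 mm across, 12 mm high) on the deck, 105 mm from the turret's axis. It is pressed straight down and springs back.
- lamp_button (a joint): Travel of the push button in m: 0 is up, 0.006 is fully down (about 5 N).
- malachite: Loose green malachite nodule, about 40 mm across and 30 mm high, on a corner of the lamp's deck on the side away from the button; origin at the centre of its underside. Bystander.
- vial: Loose small glass sample jar with a steel cap, 26 mm across and 45 mm high, on the other corner of the deck on that side; origin at the centre of its underside. Bystander.
- beaker: Loose frosted glass beaker, 70 mm across, 90 mm high, on the bench to the left; origin at the centre of its underside. Bystander.
- mallet: Loose black rubber mallet lying on the bench to the right, head 56 mm across and 90 mm long, wooden handle about 220 mm long; origin under the head. Bystander.
- scribe: Loose steel scribe lying on the bench to the left, 8 mm thick, 137 mm long; origin under the middle of its body. Bystander.
- loupe: Loose folded black loupe, 36 mm across, 20 mm high, on the bench to the right; origin at the centre of its underside. Bystander.

How it is judged:
By the outcome, as a careful person would: the job done as asked, in the order asked, and still so for the second after the job is handed in, with the robot touching nothing.
It also fails if it takes over 61 s, if anything falls off the work surface, if the arm or the gripper's body presses on something with over 40 N, if the wrist force passes 120 N, or if a joint passes its speed limit or range.

ROBOT

A 6-joint arm with a two-finger parallel gripper is mounted at the origin on the work surface. World frame = base frame: x ahead of the robot, y to its left, z up, the work surface at z = 0. Lengths are in m, angles in degrees, forces in N, time in s.
With the tool pointing down it reaches from about 0.275 to 1 m from the base axis. Payload 8.4 kg.
Tool frame: the origin (TCP) lies midway between the tips of the shut fingers; the grasp point (between the pads) lies 19 mm behind it (env.grasp_offset is the distance from the TCP to the grasp point, in m); z points along the fingers, y is the line along which they close (so a half turn about z gives the same grasp; the last joint's range is limited). The gripper opens to 85 mm and grips with 20 to 120 N. Pads are 22 mm wide; open, the fingers measure 114 mm over their backs; the gripper's body (76 mm by 85 mm) begins 54 mm behind the grasp point. The pads swing forward as they close: fully open they stand 13 mm farther back than shut.
Start: joints at [-68.606, 20.225, 93.587, -0, 66.188, -0.138], TCP at [0.229, -0.581, 0.231] pointing down, gripper open.
Joint ranges: [-150.9, 150.9], [-52.94, 120.26], [3.33, 152.33], [-74.26, 254.26], [0, 154.13], [-172.89, 172.89]. Speed limits (degrees/s): [127.2, 127.2, 159.86, 180, 180, 180].

INTERFACE

Orientations are given as a 3x3 rotation matrix whose columns are the frame's x, y, z axes.
In Python, from plant import status, imaging, workorder, env gives the robot as it stands. The module is installed in compiled form; this text tells all that it offers.
- The arm moves only by the shell command python3 -m handwheel 'ROWS' [FORCE]. ROWS is text: rows parted by semicolons, each of 7 numbers parted by spaces: the turn, a rotation vector about the tool's x, y, z in degrees, then the shift along the tool's x, y, z in mm, then the opening, from 0 (shut) to 1 (fully open). In form: ax ay az x y z gripper; .... A call has 1 to 20 rows; each row is the pose to reach, as a shift and turn from the pose commanded when the call began, along the tool's axes at that moment; what a row does not reach only later rows make up. A row lasts 1/12 s, in which the tool goes at most 41.7 mm and 7.16 degrees, less where a joint would pass 70% of its speed; a pose out of reach is approached as far as the arm can. A call with a gripper value outside its range is refused whole. The fingers move at their own pace and stop on an object; FORCE is the grip in N (left out, the last holds). Time passes only in rows, so rows that repeat a pose let the fingers close. It gives the time, the measured TCP pose, the force, the opening and the grip force at its end, in the units of the state.
- status.observe(): the state, without advancing time (a new reading comes with each control period).
- imaging.capture(name): name is "scene" or "top" or "wrist"; returns a dict with "img" (384x512x3 uint8, red, green, blue), "intrinsics" (3x3 intrinsics, pixels), "rvec" (rotation vector, rad) and "tvec" (3), from world to camera coordinates, as OpenCV has them. Camera axes: x right, y down, z forward; pixel columns grow to the right and rows downward; lengths in m; the calibration is good to about 2 mm. A picture is of the moment at which its call begins. There is no depth.
- workorder.finish_job(): hands the job in; it is judged then, once.
The state is a dict: "t": time; "joints": joint angles; "joint_vel": joint speeds; "joint_efforts": joint torques, N m; "position": TCP position; "orientation": TCP orientation; "wrist_force": force on the tool from outside, world axes, zero at the start; "wrist_torque": the same for the moment, N m; "grip_width": opening from 0.0 (shut) to 1.0 (fully open); "grasp_force": force on a finger pad.
Only numpy, scipy, OpenCV 4.12 (cv2) and the standard library are available. Lean on these libraries where they do the work, as an engineer would, in place of code of your own. Each camera call takes 0.05 s, during which the arm holds its last target. There are 200 camera calls.

## Working session

There is one attempt and no reset: what is moved stays moved. The work goes in short steps, Python scripts to look and compute and a shell command to move; the robot and the scene stay as the last step left them, time stands still between calls to the robot, and variables do not carry over. Pictures are saved under pics/ and viewed, at most 10 in all, crops included, and the job is handed in when it is done.

```bash
mkdir -p pics; cat > h.py <<'E'
import numpy as np,cv2
from plant import status,imaging,workorder,env
def cap(n,f):
    c=imaging.capture(n); cv2.imwrite('pics/'+f,c['img'][:,:,::-1]); 
    np.savez('pics/'+f+'.npz',K=c['intrinsics'],r=c['rvec'],t=c['tvec'],img=c['img']); return c
def load(f):
    return np.load('pics/'+f+'.npz')
def back(c,uv,z):
    R=cv2.Rodrigues(c['r'])[0];t=c['t'].ravel();o=-R.T@t
    d=R.T@np.linalg.inv(c['K'])@np.array([uv[0],uv[1],1.]);return o+d*(z-o[2])/d[2]
def proj(c,P):
    return cv2.projectPoints(np.array(P,float).reshape(-1,3),c['r'],c['t'],c['K'],None)[0].reshape(-1,2)
E
python3 - <<'E'
from h import *
cap('top','top0.png');cap('scene','scene0.png')
s=status.observe();print(s['t'],s['position'],s['orientation'],s['wrist_force'])
a=[cv2.imread('pics/%s0.png'%n) for n in('top','scene')]
E
```

```text
0.1 [ 0.22925825 -0.58097325  0.23062901] [[ 9.30222072e-01  3.66996886e-01 -4.27389293e-04]
 [ 3.66997133e-01 -9.30221323e-01  1.18127623e-03]
 [ 3.59580663e-05 -1.25569987e-03 -9.99999211e-01]] [-0.32824704  0.95500735  0.00117251]
```

View pics/top0.png

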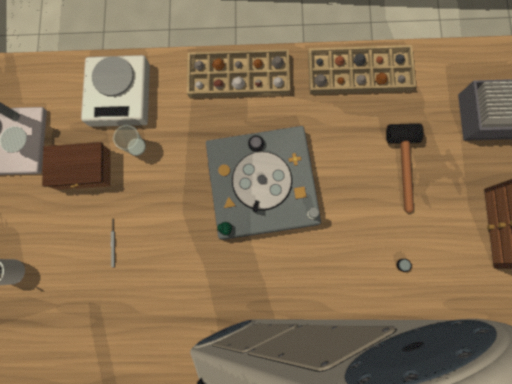

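View pics/scene0.png

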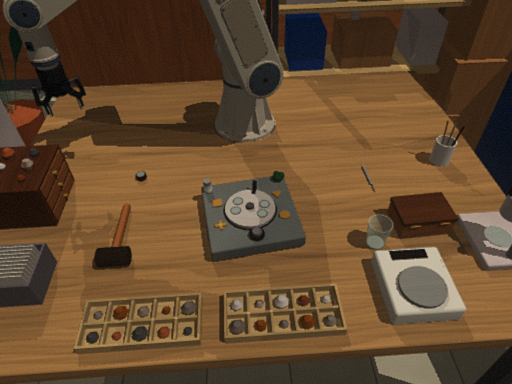

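The top view shows the turret at about (262,180), the button at (257,143), the tab at (257,206) and the triangle at (229,203). The square is at (299,192), the cross at (295,159) and the disc at (224,170). Malachite is at (225,229) and the vial at (312,214). Next I'll measure these precisely.

```bash
python3 - <<'E'
from h import *
T=load('top0.png');S=load('scene0.png')
a=cv2.resize(T['img'][115:245,195:330],None,fx=4.4,fy=4.4,interpolation=cv2.INTER_CUBIC)[:,:,::-1]
cv2.imwrite('pics/crop0.png',a)
for n,uv,z in [('btn',(257,143),.072),('tri',(229,203),.054),('sq',(299.5,192.5),.054),('cross',(295,159),.054),('disc',(224,170.5),.054),('tur',(262,180),.062),('tab',(257,205),.092),('mal',(225,229),.07),('vial',(312,213),.095)]:print(n,back(T,uv,z).round(4))
for n,uv,z in [('btn',(257,232),.072),('cross',(221,225),.054),('tur',(250,208),.062)]:print('S',n,back(S,uv,z).round(4))
# lsq circle of labels in both
E
```

```text
btn [0.6332 0.0045 0.072 ]
tri [0.4726 0.0832 0.054 ]
sq [ 0.4972 -0.1072  0.054 ]
cross [ 0.5906 -0.0983  0.054 ]
disc [0.5629 0.0966 0.054 ]
tur [ 0.5322 -0.007   0.062 ]
tab [0.4598 0.0068 0.092 ]
mal [0.4012 0.0924 0.07  ]
vial [ 0.4358 -0.1337  0.095 ]
S btn [0.6437 0.0117 0.072 ]
S cross [ 0.5929 -0.0929  0.054 ]
S tur [ 0.5381 -0.0029  0.062 ]
```

View pics/crop0.png

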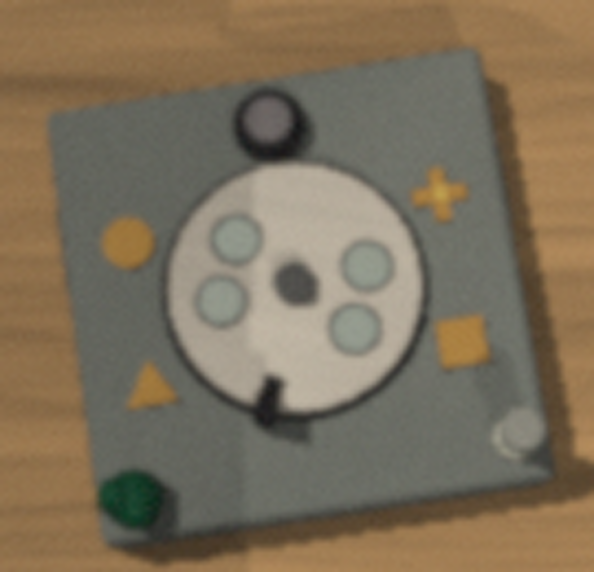

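The crop confirms the layout. In crop pixels the wheel centre is (296,288), button (268,118), triangle (152,392), disc (127,242), cross (440,193), square (462,342), tab about (270,400). Next I'll fit the axis and yaw.

```bash
cat > fit.py <<'E'
from h import *
from scipy.optimize import least_squares
T=load('top0.png')
px=np.array([(296,288),(268,118),(152,392),(127,242),(440,193),(462,342)],float)
px=(px+.5)/4.4-.5+[195,115]
def model(p):
    x,y,w=p;o=[(x,y,.062)]
    o.append((x+.105*np.cos(w),y+.105*np.sin(w),.072))
    for a in (np.pi-1.1,np.pi-2.0,np.pi+2.0,np.pi+1.1):o.append((x+.108*np.cos(w+a),y+.108*np.sin(w+a),.054))
    return np.array(o)
r=None
for sgn in (1,):
    r=least_squares(lambda p:(proj(T,model(p))-px).ravel(),[.53,-.007,.1])
p=r.x
if __name__=='__main__':
    print(p,np.degrees(p[2]));print(r.fun.reshape(-1,2).round(2));print(model(p).round(4))
    t=back(T,(np.array([272,383])+.5)/4.4-.5+[195,115],.092)
    print('tab',t, np.hypot(*(t[:2]-p[:2])))
    W=cap('wrist','w0.png')
E
python3 fit.py
```

```text
[ 0.53325032 -0.00591477  0.1372267 ] 7.862510545714634
[[-0.31 -0.43]
 [ 0.    0.16]
 [ 0.02 -0.33]
 [ 0.19  0.4 ]
 [-0.06  0.32]
 [ 0.17 -0.09]]
[[ 0.5333 -0.0059  0.062 ]
 [ 0.6373  0.0084  0.072 ]
 [ 0.4716  0.0827  0.054 ]
 [ 0.5643  0.0975  0.054 ]
 [ 0.5912 -0.097   0.054 ]
 [ 0.4979 -0.108   0.054 ]]
tab [0.46861403 0.00811189 0.092     ] 0.0661407413998188
```

```bash
cat > go.py <<'E'
from fit import *
A=p[:2]; W=np.degrees(p[2]); TRI=W+180-np.degrees(1.1)
def row(xyz,yaw,s=None):
    """row to reach world xyz with tool x at heading yaw (deg), tool down"""
    s=s or status.observe();R0=np.array(s['orientation']);c,n=np.cos(np.radians(yaw)),np.sin(np.radians(yaw))
    R=np.array([[c,n,0],[n,-c,0],[0,0,-1]])
    rv=np.degrees(cv2.Rodrigues(R0.T@R)[0].ravel());d=R0.T@(np.array(xyz)-s['position'])*1000
    return rv.round(1),d.round(1)
def push(th,back,r=.081,z=.072):
    """TCP behind tab at angle th (deg), clockwise push: tangent = th-90"""
    a=np.radians(th);t=a-np.pi/2
    q=A+r*np.array([np.cos(a),np.sin(a)])-back*np.array([np.cos(t),np.sin(t)])
    return (*q,z),th-90
E
python3 - <<'E'
from go import *
for q in [(267,405),(270,400)]:
    t=back(T,(np.array(q)+.5)/4.4-.5+[195,115],.092);d=t[:2]-A
    print('tab',t,np.hypot(*d),np.degrees(np.arctan2(d[1],d[0]))%360)
print(TRI)
print(push(169,.045,z=.16),row(*push(169,.045,z=.16)))
E
```

```text
tab [0.45557853 0.01126533 0.092     ] 0.07954912147325638 167.52765160130573
tab [0.45851373 0.00945305 0.092     ] 0.07630025236677761 168.38043271730248
124.83715308132406
((np.float64(0.4451521183282099), np.float64(-0.03463246456796319), 0.16), 79) (array([ -0.1,  -0. , -57.5]), array([ 401.4, -429. ,   71.2]))
```

```bash
python3 -m handwheel '0 0 -15 120 -130 0 0;0 0 -57 400 -429 20 0;0 0 -57 400 -429 71 0;0 0 -57 400 -429 71 0;0 0 -57 400 -429 71 0;0 0 -57 400 -429 71 0;0 0 -57 400 -429 71 0;0 0 -57 400 -429 71 0;0 0 -57 400 -429 71 0;0 0 -57 400 -429 71 0;0 0 -57 400 -429 71 0;0 0 -57 400 -429 71 0;0 0 -57 400 -429 71 0;0 0 -57 400 -429 71 0;0 0 -57 400 -429 71 0;0 0 -57 400 -429 71 0;0 0 -57 400 -429 71 0;0 0 -57 400 -429 71 0;0 0 -57 400 -429 71 0;0 0 -57 400 -429 71 0'
python3 -c "
from go import *
cap('wrist','w1.png');c=load('w1.png')
print(proj(c,[(*A,.062),(*push(168,0)[0][:2],.092),(*push(TRI,0,r=.108)[0][:2],.054),tuple(model(p)[1])]))
print(row(*push(168,.045,z=.16)),status.observe()['position'])"
```

```text
t: 1.82
position: [0.4437, -0.0367, 0.1605]
orientation: [[0.201, 0.98, 0.0], [0.98, -0.201, -0.0], [-0.0, 0.0, -1.0]]
wrist_force: [-0.2, -0.5, 0.2]
grip_width: -0.001
grasp_force: 0.0
[[370.13828833 121.16632648]
 [254.70608494 124.28764176]
 [258.72034052   6.60346152]
 [533.58441083  67.33775298]]
(array([0. , 0. , 0.4]), array([3.6, 0.1, 0.5])) [ 0.44383108 -0.03661812  0.16047237]
```

View pics/w1.png

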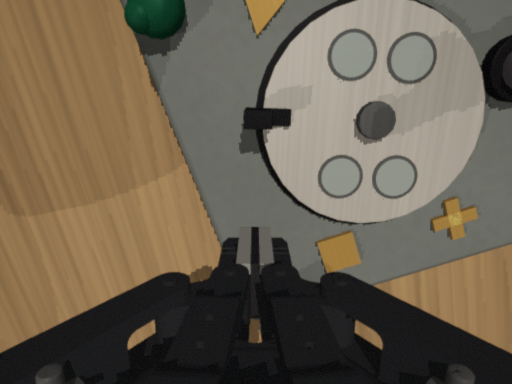

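The wrist view shows the tab top at (257,118), hub at (376,120), triangle tip at (260,30) and the shut fingertips near (255,235). The tab is at about 168°, as predicted, so I'm descending behind it.

```bash
python3 -m handwheel '0 0 0 2 0 30 0;0 0 0 3 0 60 0;0 0 0 3 0 80 0;0 0 0 3 0 88 0;0 0 0 3 0 88 0;0 0 0 3 0 88 0'
python3 -c "
from go import *
for b in (.035,.025):print(*row(*push(168,b)))
for th in np.arange(168,128,-3):print(*row(*push(th,.018)))"
```

```text
t: 2.37
position: [0.4448, -0.033, 0.0727]
orientation: [[0.2, 0.98, -0.0], [0.98, -0.2, 0.0], [-0.0, -0.0, -1.0]]
wrist_force: [0.1, -0.5, 0.5]
grip_width: 0.002
grasp_force: 0.0
[-0.   0.   0.5] [ 9.9 -0.   0.7]
[-0.   0.   0.5] [19.9  0.1  0.7]
[-0.   0.   0.5] [26.9  0.1  0.7]
[-0.   0.   3.5] [31.1 -0.7  0.7]
[-0.   0.   6.5] [35.5 -1.2  0.7]
[-0.   0.   9.5] [39.8 -1.6  0.7]
[-0.   0.  12.5] [44.1 -1.7  0.7]
[-0.   0.  15.5] [48.5 -1.6  0.7]
[-0.   0.  18.5] [52.8 -1.3  0.7]
[-0.   0.  21.5] [57.1 -0.7  0.7]
[-0.   0.  24.5] [61.4  0.1  0.7]
[-0.   0.  27.5] [65.6  1.1  0.7]
[-0.   0.  30.5] [69.8  2.3  0.7]
[-0.   0.  33.5] [73.9  3.8  0.7]
[-0.   0.  36.5] [77.9  5.4  0.7]
[-0.   0.  39.5] [81.8  7.3  0.7]
```

```bash
python3 -m handwheel '0 0 0 8 0 1 0;0 0 0 15 0 1 0;0 0 0.5 20 0 1 0;0 0 0.5 24 0 1 0;0 0 0.5 27 0 1 0;0 0 3.5 31 -1 1 0;0 0 6.5 35.5 -1.2 1 0;0 0 9.5 40 -1.6 1 0;0 0 12.5 44 -1.7 1 0;0 0 15.5 48.5 -1.6 1 0;0 0 18.5 53 -1.3 1 0;0 0 21.5 57 -0.7 1 0;0 0 24.5 61.5 0 1 0;0 0 27.5 65.5 1 1 0;0 0 30.5 70 2.3 1 0;0 0 33.5 74 3.8 1 0;0 0 33.5 74 3.8 1 0;0 0 33.5 74 3.8 1 0'
python3 -c "
from go import *
cap('wrist','w2.png');cap('top','top2.png')
a=cv2.imread('pics/w2.png')
b=cv2.resize(cv2.imread('pics/top2.png')[115:245,195:330],None,fx=2.95,fy=2.95,interpolation=cv2.INTER_CUBIC)[:384]
cv2.imwrite('pics/c2.png',cv2.resize(np.hstack([a[:,90:490],b[:,:400]]),(798,384)))"
```

```text
t: 3.87
position: [0.4631, 0.0395, 0.0714]
orientation: [[0.705, 0.709, 0.0], [0.709, -0.705, 0.0], [0.0, 0.0, -1.0]]
wrist_force: [0.1, 0.1, 0.1]
grip_width: 0.005
grasp_force: 0.0
```

View pics/c2.png

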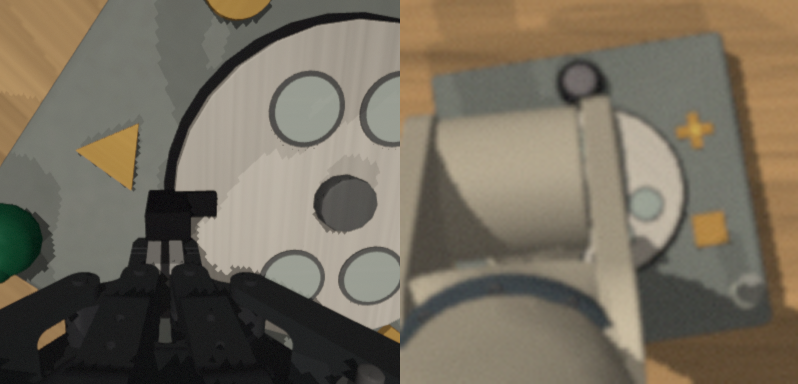

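The wrist crop shows the hub at (345,203), the tab's foot centreline at y≈203 and the triangle's vertices at (78,152), (139,125), (132,190). Malachite is untouched. The tab is still short of the triangle.

```bash
python3 -c "
from go import *
c=load('w2.png')
h=back(c,(435.5,203),.072)
an=lambda q:np.degrees(np.arctan2(*(q-h)[1::-1]))%360
tr=np.mean([back(c,(x+90,y),.054) for x,y in((78,152),(139,125),(132,190))],0)
print('hub',h,'tri',tr,an(tr),np.hypot(*(tr-h)[:2]))
tb=back(c,(168+90,202),.092);ft=back(c,(203+90,203.5),.0665)
print('tab',an(tb),np.hypot(*(tb-h)[:2]),'foot',an(ft),TRI)
for th in (132,129,127,126,125,124,123):print(th,*row(*push(th,.018)))"
```

```text
hub [ 0.53458496 -0.00208843  0.072     ] tri [0.47422427 0.08274946 0.054     ] 125.43119011317015 0.10411955055802906
tab 129.99326893514967 0.07864895714014307 foot 137.02423705696836 124.83715308132406
132 [ 0.  -0.   3.1] [ 4.  -0.3 -0.6]
129 [ 0.  -0.   6.1] [ 8.3 -0.9 -0.6]
127 [ 0.  -0.   8.1] [11.2 -1.2 -0.6]
126 [ 0.  -0.   9.1] [12.6 -1.3 -0.6]
125 [ 0.  -0.  10.1] [14.  -1.3 -0.6]
124 [ 0.  -0.  11.1] [15.5 -1.4 -0.6]
123 [ 0.  -0.  12.1] [16.9 -1.4 -0.6]
```

```bash
python3 -m handwheel '0 0 1.5 2 0 0 0;0 0 3 4 -0.3 0 0;0 0 4.5 6.2 -0.6 0 0;0 0 6 8.3 -0.9 0 0;0 0 7 9.8 -1 0 0;0 0 8 11 -1.2 0 0;0 0 8 11 -1.2 0 0;0 0 8 11 -1.2 0 0'
python3 -m handwheel '0 0 0 -5 0 0 0;0 0 0 -15 0 0 0;0 0 0 -25 0 0 0;0 0 0 -30 0 -20 0;0 0 0 -35 0 -50 0;0 0 0 -35 0 -85 0;0 0 0 -35 0 -90 0;0 0 0 -35 0 -90 0;0 0 0 -35 0 -90 0'
python3 -c "
from go import *
cap('wrist','w3.png')
a=cv2.imread('pics/w3.png');cv2.imwrite('pics/c3.png',cv2.resize(a[0:280,130:500],None,fx=2.1,fy=2.1,interpolation=cv2.INTER_CUBIC))"
```

```text
t: 4.63
position: [0.4699, 0.0478, 0.0713]
orientation: [[0.798, 0.603, -0.0], [0.603, -0.798, -0.0], [-0.0, -0.0, -1.0]]
wrist_force: [-1.8, 0.0, -0.2]
grip_width: 0.001
grasp_force: 0.6
t: 5.38
position: [0.4416, 0.0263, 0.1612]
orientation: [[0.798, 0.602, 0.001], [0.602, -0.798, 0.0], [0.001, 0.0, -1.0]]
wrist_force: [0.0, 0.2, -0.2]
grip_width: -0.001
grasp_force: 0.0
```

View pics/c3.png

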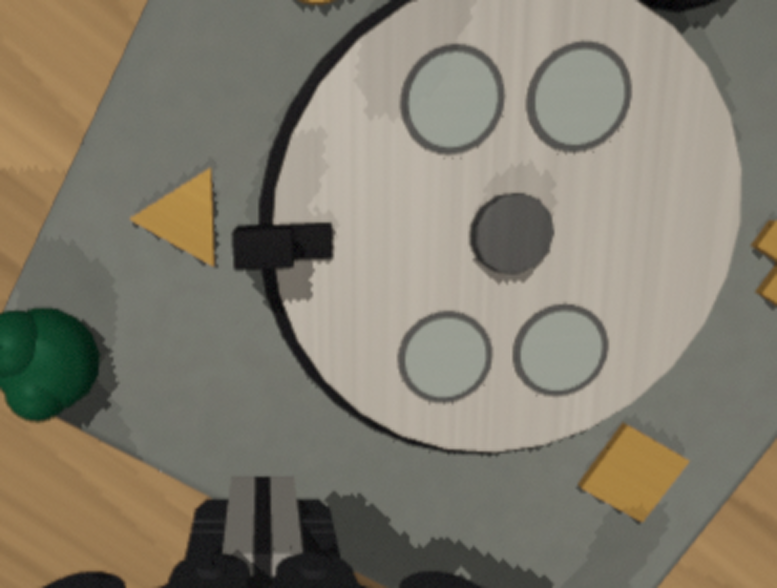

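The crop shows the hub at (511,233), the tab at about (265,245) with its foot end at (332,241), and the triangle's centre at (186,218). The tab is slightly short. The windows are at (452,99), (579,97), (445,357), (561,349).

```bash
python3 -c "
from go import *
c=load('w3.png')
f=lambda q:(np.array(q)+.5)/2.1-.5+[130,0]
B=lambda q,z:back(c,f(q),z)[:2]
h=B((511,233),.072)
w=[B(q,.062) for q in((452,99),(579,97),(445,357),(561,349))]
ang=lambda d:np.degrees(np.arctan2(d[1],d[0]))%360
print('hub',h,'wincentre',np.mean(w,0),[np.hypot(*(x-np.mean(w,0))).round(4) for x in w])
print('tabdir windows',ang(w[0]+w[2]-w[1]-w[3]),ang(w[2]-w[0]),'winangs',[ang(x-np.mean(w,0)) for x in w])
tr=np.mean([B(q,.054) for q in((211,167),(131,219),(215,267))],0);sq=B((633,472),.054)
print('tri',tr,ang(tr-h),np.hypot(*(tr-h)),'sq',sq,ang(sq-h),np.hypot(*(sq-h)))
for q,z in (((332,241),.0645),((234,239),.092),((264,239),.092)):print(ang(B(q,z)-h),np.hypot(*(B(q,z)-h)))
g=c['img'].sum(2);print(g[104:134,[246,256,264,280]].T)
# predicted tab px for angles
for th in (126,128,130):
  a=np.radians(th);u=np.array([np.cos(a),np.sin(a)]);n=np.array([-u[1],u[0]])
  P=[(*(h+r*u+s*n),z) for r,s,z in((.09,-.006,.092),(.09,.006,.092),(.072,-.006,.092),(.072,.006,.092),(.058,-.006,.0665),(.058,.006,.0665))]
  print(th,((proj(c,P)-[130,0])*2.1).round().tolist())
"
```

```text
hub [ 0.53443848 -0.00344666] wincentre [ 0.53606271 -0.00559978] [np.float64(0.0464), np.float64(0.0454), np.float64(0.0464), np.float64(0.0454)]
tabdir windows 129.4303348622111 219.4033067307272 winangs [np.float64(65.0349175621322), np.float64(13.177269318528799), np.float64(193.78180763343425), np.float64(245.654359993421)]
tri [0.47427976 0.0831188 ] 124.79739747857786 0.1054165569423418 sq [ 0.49981459 -0.10508273] 251.18779986128945 0.10737180412933715
129.98464753251756 0.05629398996094728
127.44971120801377 0.08747502820241317
127.5017945173842 0.07873208393020596
[[343 346 310 186  71  48  74  86  82  88  80  84  82  92  86  83  78  87
   86  71  76  80  70  99 205 319 341 348 349 349]
 [ 73  76  49  45  58  66  89  87  84  89  87  82  82  83  76  81  83  80
   80  77  79  62  68  63  49  47  52  52  46  60]
 [486 458 346 130  59  70  91  87  89  81  73  85  86  84  82  82  73  76
   73  74  70  82  81 141 242 311 323 324 317 322]
 [475 417 182  85  89  85  86  85  80  81  82  83  86  82  82  71  65  76
   99 221 399 506 521 515 500 506 520 523 524 526]]
126 [[225.0, 209.0], [225.0, 252.0], [287.0, 210.0], [286.0, 253.0], [328.0, 209.0], [326.0, 247.0]]
128 [[224.0, 220.0], [226.0, 262.0], [286.0, 219.0], [287.0, 261.0], [327.0, 216.0], [327.0, 254.0]]
130 [[224.0, 232.0], [227.0, 273.0], [286.0, 228.0], [288.0, 270.0], [326.0, 222.0], [327.0, 260.0]]
```

```bash
python3 -c "
from go import *
print(*row(*push(129,.04)))
for th,b in ((127,.03),(127,.024),(127,.018),(126,.018),(125,.018),(124,.018),(123,.018),(122.4,.018)):print(th,*row(*push(th,b)))"
```

```text
[-0.  0. -2.] [11.4  1.8 88.5]
127 [-0.  0.  0.] [24.2  0.3 88.4]
127 [-0.  0.  0.] [30.2  0.3 88.4]
127 [-0.  0.  0.] [36.2  0.3 88.4]
126 [-0.  0.  1.] [37.6  0.  88.4]
125 [-0.  0.  2.] [39.  -0.2 88.4]
124 [-0.  0.  3.] [40.5 -0.5 88.4]
123 [-0.  0.  4.] [41.9 -0.7 88.4]
122.4 [-0.   0.   4.6] [42.8 -0.8 88.4]
```

```bash
python3 -m handwheel '0 0 0 2 0 30 0;0 0 0 5 0 65 0;0 0 0 9 0 85 0;0 0 0 15 0 88 0;0 0 0 22 0 88 0;0 0 0 29 0 88 0;0 0 0 33 0 88 0;0 0 0 36 0 88 0;0 0 1 37.6 0 88 0;0 0 2 39 -0.2 88 0;0 0 3 40.5 -0.5 88 0;0 0 4 42 -0.7 88 0;0 0 4.6 42.8 -0.8 88 0;0 0 4.6 42.8 -0.8 88 0;0 0 4.6 42.8 -0.8 88 0;0 0 4.6 42.8 -0.8 88 0'
python3 -m handwheel '0 0 0 -5 0 0 0;0 0 0 -15 0 0 0;0 0 0 -25 0 0 0;0 0 0 -30 0 -20 0;0 0 0 -35 0 -50 0;0 0 0 -35 0 -85 0;0 0 0 -35 0 -90 0;0 0 0 -35 0 -90 0;0 0 0 -35 0 -90 0'
python3 -c "
from go import *
cap('wrist','w4.png')
a=cv2.imread('pics/w4.png');cv2.imwrite('pics/c4.png',cv2.resize(a[0:280,130:500],None,fx=2.1,fy=2.1,interpolation=cv2.INTER_CUBIC))"
```

```text
t: 6.77
position: [0.4758, 0.0531, 0.0733]
orientation: [[0.844, 0.536, 0.0], [0.536, -0.844, 0.0], [0.0, 0.0, -1.0]]
wrist_force: [-1.3, -0.9, 0.5]
grip_width: -0.002
grasp_force: 0.3
t: 7.52
position: [0.4456, 0.0341, 0.1631]
orientation: [[0.844, 0.536, 0.001], [0.536, -0.844, 0.0], [0.0, 0.0, -1.0]]
wrist_force: [-0.8, 1.2, -1.0]
grip_width: 0.0
grasp_force: 0.0
```

View pics/c4.png

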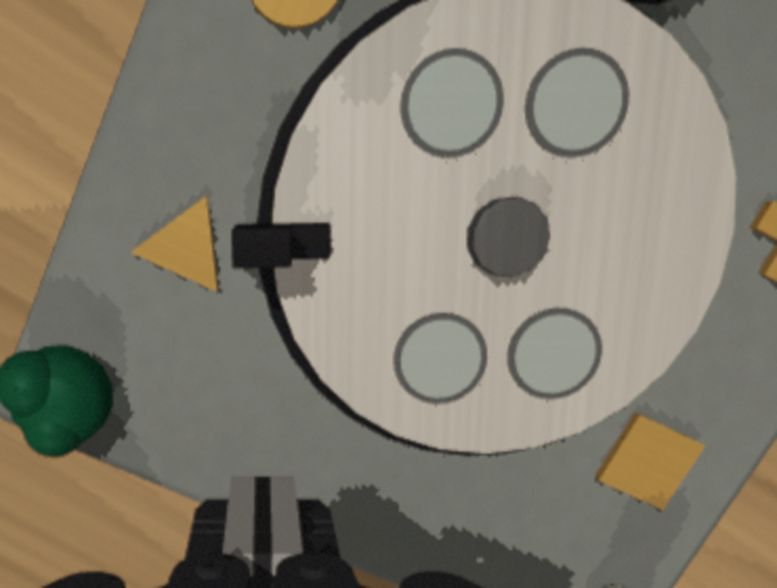

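The hub is at (508,237), the tab at about (262,246), and the triangle's vertices are (206,197), (133,251), (217,291). The tab now appears to point at the triangle, so I'll put a number on it and prepare the button move.

```bash
python3 -c "
from go import *
c=load('w4.png')
f=lambda q:(np.array(q)+.5)/2.1-.5+[130,0]
B=lambda q,z:back(c,f(q),z)[:2]
h=B((508,237),.072)
w=[B(q,.062) for q in((452,103),(577,102),(441,358),(555,353))]
ang=lambda d:np.degrees(np.arctan2(d[1],d[0]))%360
print('hub',h,'wc',np.mean(w,0),'tabdir',ang(w[0]+w[2]-w[1]-w[3]),ang(w[2]-w[0])-90)
tr=np.mean([B(q,.054) for q in((206,197),(133,251),(217,291))],0)
print('tri',tr,ang(tr-h),ang(tr-np.mean(w,0)),TRI)
for th in (123,124,125,126):
  a=np.radians(th);u=np.array([np.cos(a),np.sin(a)]);n=np.array([-u[1],u[0]])
  P=[(*(h+r*u+s*n),z) for r,s,z in((.09,-.006,.092),(.09,.006,.092),(.072,-.006,.092),(.058,-.006,.0665),(.058,.006,.0665))]
  print(th,((proj(c,P)-[130,0])*2.1).round().tolist())
b=model(p)[1];print('btn',b)
print(*row((b[0],b[1],.16),32.4),row((b[0],b[1],.085),32.4))
"
```

```text
hub [ 0.53452077 -0.00362089] wc [ 0.53604046 -0.00574822] tabdir 123.88313729196511 123.82377530610404
tri [0.47421294 0.0833505 ] 124.73827164604185 124.75761300573573 124.83715308132406
123 [[224.0, 223.0], [225.0, 264.0], [286.0, 222.0], [326.0, 219.0], [325.0, 256.0]]
124 [[224.0, 228.0], [226.0, 270.0], [285.0, 226.0], [325.0, 222.0], [326.0, 259.0]]
125 [[224.0, 234.0], [226.0, 275.0], [285.0, 231.0], [325.0, 225.0], [326.0, 262.0]]
126 [[224.0, 239.0], [227.0, 280.0], [285.0, 235.0], [325.0, 228.0], [326.0, 265.0]]
btn [0.63726324 0.00844885 0.072     ]
[-0.   0.1  0. ] [148.5 124.7   2.2] (array([-0. ,  0.1,  0. ]), array([148.5, 124.7,  77.2]))
```

The tab is within about 1° of the triangle. Moving to the button now.

```bash
python3 -m handwheel '0 0 0 40 33 0 0;0 0 0 80 66 0 0;0 0 0 115 97 0 0;0 0 0 140 118 0 0;0 0 0 149 125 0 0;0 0 0 149 125 20 0;0 0 0 149 125 45 0;0 0 0 149 125 65 0;0 0 0 149 125 78 0;0 0 0 149 125 78 0;0 0 0 149 125 78 0'
python3 -c "
from go import *
cap('wrist','w5.png');cap('scene','scene5.png')
a=cv2.imread('pics/w5.png');b=cv2.imread('pics/scene5.png')[130:270,170:330]
cv2.imwrite('pics/c5.png',np.hstack([a[:,100:460],cv2.resize(b,(439,384),interpolation=cv2.INTER_CUBIC)]))
print(status.observe()['position'],proj(load('w5.png'),[model(p)[1],status.observe()['position']])-[100,0])"
```

```text
t: 8.48
position: [0.638, 0.0088, 0.0839]
orientation: [[0.844, 0.536, -0.003], [0.536, -0.844, -0.0], [-0.002, -0.002, -1.0]]
wrist_force: [0.0, 0.5, 0.7]
grip_width: 0.0
grasp_force: 0.0
[0.63951865 0.00882327 0.08604176] [[153.68952653 237.06191265]
 [155.54468353 245.66343192]]
```

View pics/c5.png

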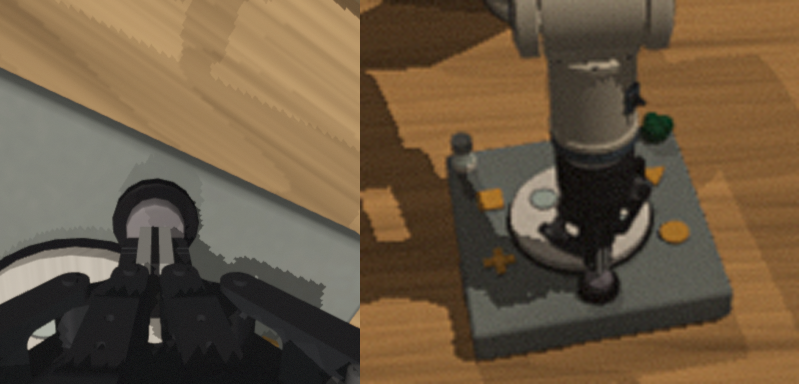

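The left half shows the button centred at about (155,229), with the fingertips' front edge at (155,227). The right half shows the tip above the button and everything else in place.

```bash
python3 -c "
from go import *
c=load('w5.png');b=back(c,(255,229),.072);print(b,model(p)[1])
print(*row(((b+model(p)[1])/2),32.4),status.observe()['position'])"
```

```text
[0.6412214  0.01019743 0.072     ] [0.63726324 0.00844885 0.072     ]
[ 0.  -0.1  0. ] [ 0.  -0.6 14. ] [0.63951865 0.00882327 0.08604176]
```

```bash
python3 -m handwheel '0 0 0 0.5 -0.5 6 0;0 0 0 0.5 -0.5 11 0;0 0 0 0.5 -0.5 14 0;0 0 0 0.5 -0.5 17 0;0 0 0 0.5 -0.5 19 0;0 0 0 0.5 -0.5 20 0;0 0 0 0.5 -0.5 20 0;0 0 0 0.5 -0.5 20 0;0 0 0 0.5 -0.5 20 0'; python3 -c "
from h import *
s=status.observe();print(s['position'],s['wrist_force'])"
```

```text
t: 9.33
position: [0.6394, 0.0095, 0.0661]
orientation: [[0.844, 0.536, 0.001], [0.536, -0.844, 0.0], [0.0, 0.0, -1.0]]
wrist_force: [-2.0, 0.6, 7.5]
grip_width: 0.003
grasp_force: 4.0
[0.63935208 0.00952721 0.06605823] [-1.99553196  0.64394714  7.53054323]
```

7.5 N at z≈0.066, so it's at or near the stop. I'll press slightly more to be sure.

```bash
python3 -m handwheel '0 0 0 0 0 1 0;0 0 0 0 0 1.5 0;0 0 0 0 0 1.5 0;0 0 0 0 0 1.5 0'
python3 -m handwheel '0 0 0 0 0 0 0;0 0 0 0 0 -4 0;0 0 0 0 0 -10 0;0 0 0 0 0 -30 0;0 0 0 0 0 -65 0;0 0 0 0 0 -100 0;0 0 0 0 0 -120 0;0 0 0 -110 -90 -150 0;0 0 0 -110 -90 -150 0;0 0 0 -110 -90 -150 0;0 0 0 -110 -90 -150 0;0 0 0 -110 -90 -150 0;0 0 0 -110 -90 -150 0;0 0 0 -110 -90 -150 0'
python3 -c "
from go import *
cap('wrist','w6.png');cap('scene','scene6.png')
a=cv2.imread('pics/w6.png');b=cv2.imread('pics/scene6.png')[150:270,180:320]
cv2.imwrite('pics/c6.png',np.hstack([a[:,:400],cv2.resize(b,(400,384),interpolation=cv2.INTER_CUBIC)]))"
```

```text
t: 9.67
position: [0.6395, 0.0095, 0.0658]
orientation: [[0.844, 0.536, 0.001], [0.536, -0.844, 0.0], [0.001, 0.0, -1.0]]
wrist_force: [-6.6, -0.0, 20.0]
grip_width: -0.001
grasp_force: 9.9
t: 10.83
position: [0.499, 0.0264, 0.2141]
orientation: [[0.844, 0.536, 0.001], [0.536, -0.844, -0.0], [0.001, 0.001, -1.0]]
wrist_force: [-0.1, 0.1, 1.2]
grip_width: -0.002
grasp_force: 0.0
```

View pics/c6.png

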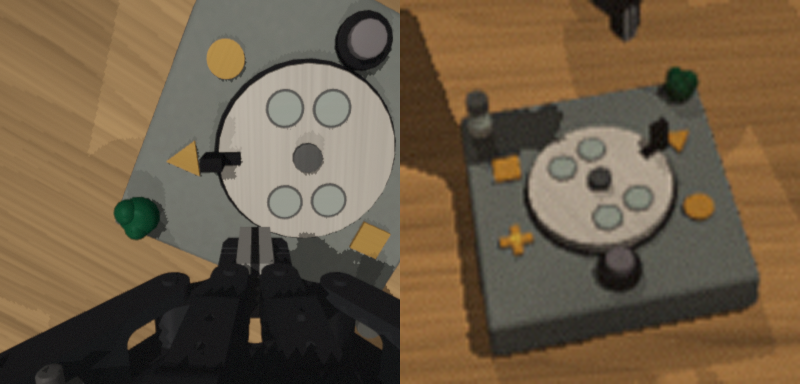

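The button bottomed hard at 20 N and is back up. The tab at (212,161) still points at the triangle at (185,158), and the malachite and vial are in place. The arm is clear, so I'm handing in.

```bash
python3 -c "
from plant import workorder
print(workorder.finish_job())"
```

```text
the job is handed in; nothing more can be done
None
```

The job is handed in: the tab points at the triangle to within about 1°, the button was then pressed fully down once and came back up, and the arm touched nothing else.

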